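# Unhook a louvre vent from its keyhole studs and lay it in the parts tray

## Task

Take the long aluminium louvre vent off the sloping easel: it hangs on two headed studs by keyhole slots in its back, so slide it sideways along its slots to their wide ends, without forcing it, and lift it free. Then lay it gently, louvres up and flat, in the large empty bay of the parts tray, let go of it and leave everything else where it is.

Things in the scene. Friction and masses are not known exactly. Their poses are not given: they have to be found in the camera images.
- vent_center (a point): Centre of the long louvre vent: a closed flat aluminium shell, 56 mm (its x, up the slope) by 196 mm (its y, sideways) by 26 mm (its z, out of the louvred face), 0.3 to 0.54 kg. Its long sides are plain and parallel, free for a grasp across the 56 mm. Its flat back lies on the easel's face, 13 mm below this point along its z.
- vent_back (a point): Centre of the vent's back, axes as the vent. Two equal keyholes in the 5 mm back plate, hidden from outside, run along its y at x = 0: a narrow part 16 mm wide, 48 mm long, and at its -y end a square wide part 30 x 30 mm. Wide parts are centred at y = -72 and +24 mm. The vent is freed by moving it to its +y: left, seen facing the louvres with the upper edge up.
- easel: Fixed plywood easel, origin on the table under the middle of its face. The face (200 mm up the slope, 320 mm wide) slopes 20 degrees from level, looking up and to the easel's -x, that is away from the robot. A hanger bar with two studs is clamped in a channel along the easel's y; where along it differs each time and is hidden by the vent.
- easel_face (a point): Middle of the easel's face, 85 mm above the table (axes of the easel, level). Its studs, 96 mm apart, stand square to it: neck 12 mm in diameter, 8 mm long, then a square head 24 x 24 x 5 mm. The vent must slide 20 to 56 mm to centre the heads in the wide parts; 9 mm on, the necks hit a hard stop. While caught it lifts only 3 mm. It hangs with the slots' upper edges on the necks.
- tray_bay (a point): Centre of the floor of the large empty bay of the fixed grey parts tray; the floor is 5 mm above the table, the bay 160 mm (x) by 240 mm (y) inside, its walls 27 mm high and 5 mm thick. Axes are the tray's: z up. A narrow second bay beyond its +x wall holds the two angle brackets.
- bracket_a: Steel angle bracket, 36 x 95 x 30 mm, loose in the tray's narrow bay; origin at the centre of its underside; leave alone
- bracket_b: Like bracket_a, at the other end of the narrow bay; leave alone
- short_vent: Shorter louvre vent, 56 x 120 x 24 mm, lying on the table; origin under its centre; leave alone
- tin: Paint tin, 84 mm in diameter, 110 mm tall; origin under its centre; leave alone
- tape: Roll of tape lying flat, 84 mm in diameter, 40 mm tall; origin under its centre; leave alone
- sand_block: Cork sanding block, 60 x 110 x 35 mm; origin under its centre; leave alone
- spanner: Steel spanner, 180 mm long, lying on the table; leave alone
- spray: Bottle 64 mm in diameter, 170 mm tall; origin under its centre; leave alone
Mind the look-alikes: they are no part of the job. Leave any purple or yellow look-alike of the part that bears vent_center alone.

How it is judged:
By the outcome, as a careful person would: the job done as asked, in the order asked, and still so for the second after the job is handed in, with the robot touching nothing.
It also fails if it takes over 54 s, if anything falls off the work surface, if the arm or the gripper's body presses on something with over 40 N, if the wrist force passes 120 N, or if a joint passes its speed limit or range.

## Robot

A 7-joint arm with a two-finger parallel gripper is mounted at the origin on the work surface. World frame = base frame: x ahead of the robot, y to its left, z up, the work surface at z = 0. Lengths are in mm, angles in rad, forces in N, time in s.
With the tool pointing down it reaches from about 350 to 900 mm from the base axis. Payload 19.9 kg.
Tool frame: the origin (TCP) lies midway between the tips of the shut fingers; the grasp point (between the pads) lies 19 mm behind it; z points along the fingers, y is the direction in which the jaws open and shut (so a half turn about z gives the same grasp; the last joint's range is limited). The gripper opens to 94 mm and grips with 3 to 60 N. Pads are 16 mm wide; open, the fingers measure 119 mm over their backs; the gripper's body (75 mm by 177 mm) begins 78 mm behind the grasp point.
Start: joints at [-1.192, 0.417, -0.01, 1.614, 0.005, 1.111, -0.053], TCP at [255.294, 570.456, 176.325] pointing down, gripper open.
Joint ranges: [-2.81, 2.81], [-0.39, 2.02], [-1.27, 1.25], [0.06, 2.57], [-1.19, 4.33], [0.19, 2], [-2.82, 2.82]. Speed limits (rad/s): [1.89, 1.89, 2.39, 2.39, 3.01, 3.01, 3.01].

## Interface

Orientations are given as a rotation vector (axis times angle).
In Python, from cell import manip gives the robot as it stands.
- The arm moves only by the tool drive_tool, never from a script. Its argument "plan" is a list that holds one entry, the list of rows, each a list of 7 numbers: the shift along the world's x, y, z in mm, then the turn, a rotation vector about the world's x, y, z in degrees, then the gripper command: -1 is shut, 1 is fully open, values between are in proportion. In form: [[[dx, dy, dz, rx, ry, rz, hand], ...]]. A call has 1 to 8 rows; each row shifts and turns the commanded pose from where the row before left it; what a row does not reach is not made up. A row lasts 1/12 s, in which the tool goes at most 41.7 mm and 7.16 degrees, less where a joint would pass 70% of its speed; a pose out of reach is approached as far as the arm can. A call with a gripper value outside its range is refused whole. The fingers move at their own pace and stop on an object; the grip force is fixed at half the most. Time passes only in rows, so rows that do not move let the fingers close. It gives the time, the measured TCP pose, the force and the opening at its end, in the units of the state.
- manip.observe(): the state, without advancing time (a new reading comes with each control period).
- manip.camera(name): name is "scene" or "top" or "wrist"; returns the picture (480x640x3 uint8, red, green, blue); there is no depth.
- manip.camera_params(name): a dict with "K" (3x3 intrinsics, pixels), "world_from_camera" (4x4, takes a point from camera to world coordinates). Camera axes: x right, y down, z forward; pixel columns grow to the right and rows downward; lengths in mm; the calibration is good to about 2 mm. A picture is of the moment at which its call begins: read the wrist's pose just before it. camera_params takes no time and is no camera call; for the wrist camera it gives the pose at the moment of the call.
- manip.finish_job(): hands the job in, once; it reports no verdict.
The state is a dict: "t": time; "qpos": joint angles; "joint_velocities": joint speeds; "effort": joint torques, N m; "ee_pos": TCP position; "tool_rot": TCP orientation; "wrist_force": force on the tool from outside, world axes, zero at the start; "wrist_torque": the same for the moment, N m; "width": finger opening in mm.
Only numpy, scipy, OpenCV 4.12 (cv2) and the standard library are available. Lean on these libraries where they do the work, as an engineer would, in place of code of your own. Each camera call takes 0.05 s, during which the arm holds its last target.

## Working session

There is one attempt and no reset: what is moved stays moved. The work goes in short steps, Python scripts to look and compute and a tool call to move; the robot and the scene stay as the last step left them, time stands still between calls to the robot, and variables do not carry over. Pictures are saved under pics/ and viewed, and the job is handed in when it is done.

Besides the shell and the picture viewer there is one more tool, called after "Call:" as name(argument=value, ...), one argument or row to a line, values as JSON. drive_tool: Moves the arm, as the interface text tells. Its arguments: {"type":"object","properties":{"plan":{"type":"array"}},"required":["plan"]}

```bash
ls; mkdir -p pics
python3 - <<'E'
from cell import manip
import cv2
print(manip.observe())
for n in ["scene","top","wrist"]:
    p=manip.camera_params(n); print(n,p["K"],p["world_from_camera"])
    cv2.imwrite(f"pics/{n}0.png",manip.camera(n)[:,:,::-1])
E
```

```text
pics
{'t': 0.0, 'qpos': array([-1.19149955,  0.41796175, -0.01030133,  1.61416042,  0.00470459,
        1.110719  , -0.05302521]), 'joint_velocities': array([ 1.63510568e-03,  8.96522044e-04, -3.07302604e-04, -6.86893709e-05,
        5.15464331e-04, -1.40815804e-03, -4.25009767e-04]), 'effort': array([ 1.59358435e-03, -8.51265335e+01,  6.39545750e-01, -4.26004064e+01,
       -4.87776299e-02,  1.85312232e-02,  1.54085301e-04]), 'ee_pos': array([255.15256823, 570.09226836, 175.73873926]), 'tool_rot': array([-6.56111797e-01, -3.07215045e+00,  1.90732777e-03]), 'wrist_force': array([ 0.27557699, -0.05891374,  0.32101624]), 'wrist_torque': array([0.03179082, 0.02691511, 0.01529186]), 'width': 94.21305247924236}
scene [[479.09349897   0.         316.07056267]
 [  0.         479.09349897 231.67986216]
 [  0.           0.           1.        ]] [[-8.75413903e-01  3.97529146e-01 -2.74992867e-01  9.62244003e+02]
 [ 4.83319559e-01  7.28407541e-01 -4.85617810e-01  6.44295073e+02]
 [ 7.25964477e-03 -5.58026013e-01 -8.29791700e-01  1.32459806e+03]
 [ 0.00000000e+00  0.00000000e+00  0.00000000e+00  1.00000000e+00]]
top [[609.70671634   0.         311.53030166]
 [  0.         609.70671634 241.95447064]
 [  0.           0.           1.        ]] [[-1.44851194e-02 -9.86815087e-01  1.61202250e-01  2.60278781e+02]
 [-9.99890264e-01  1.47961947e-02  7.29383594e-04 -7.37056357e+01]
 [-3.10494661e-03 -1.61173995e-01 -9.86921123e-01  1.80417824e+03]
 [ 0.00000000e+00  0.00000000e+00  0.00000000e+00  1.00000000e+00]]
wrist [[374.1569996    0.         322.40053495]
 [  0.         374.1569996  239.2978123 ]
 [  0.           0.           1.        ]] [[ 4.08163038e-01  8.83624228e-01  2.29371223e-01  1.88688380e+02]
 [ 9.12908611e-01 -3.94822984e-01 -1.03502075e-01  6.00719129e+02]
 [-8.95910428e-04  2.51640686e-01 -9.67820315e-01  3.83483615e+02]
 [ 0.00000000e+00  0.00000000e+00  0.00000000e+00  1.00000000e+00]]
```

View pics/scene0.png

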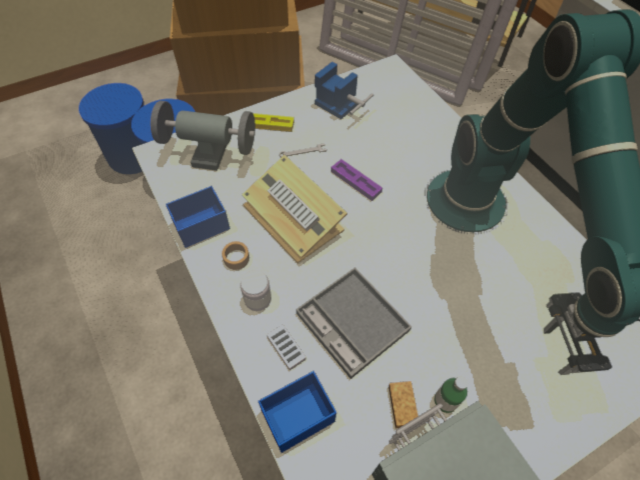

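View pics/top0.png

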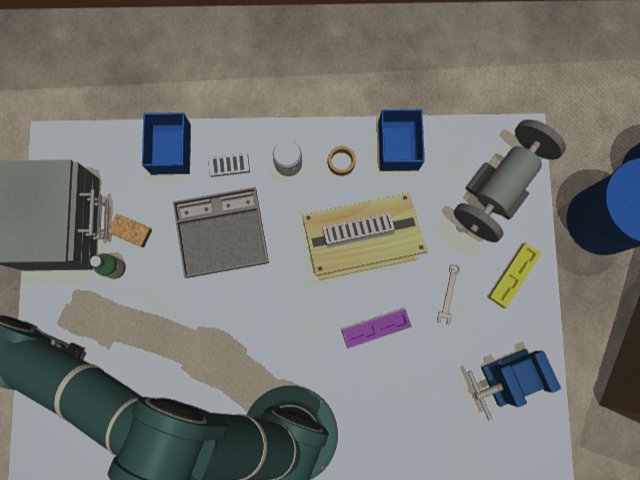

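View pics/wrist0.png

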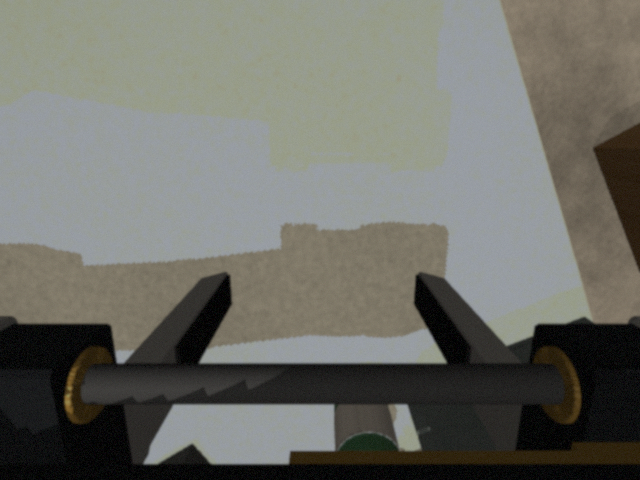

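Run:
```python
import cv2
a=cv2.imread("pics/top0.png"); b=cv2.imread("pics/scene0.png")
cv2.imwrite("pics/topz.png",cv2.resize(a[180:290,290:440],None,fx=5,fy=5,interpolation=cv2.INTER_CUBIC))
cv2.imwrite("pics/topt.png",cv2.resize(a[175:285,165:315],None,fx=5,fy=5,interpolation=cv2.INTER_CUBIC))
cv2.imwrite("pics/scz.png",cv2.resize(b[150:265,240:350],None,fx=5,fy=5,interpolation=cv2.INTER_CUBIC))
```

```text
(no output)
```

View pics/topz.png

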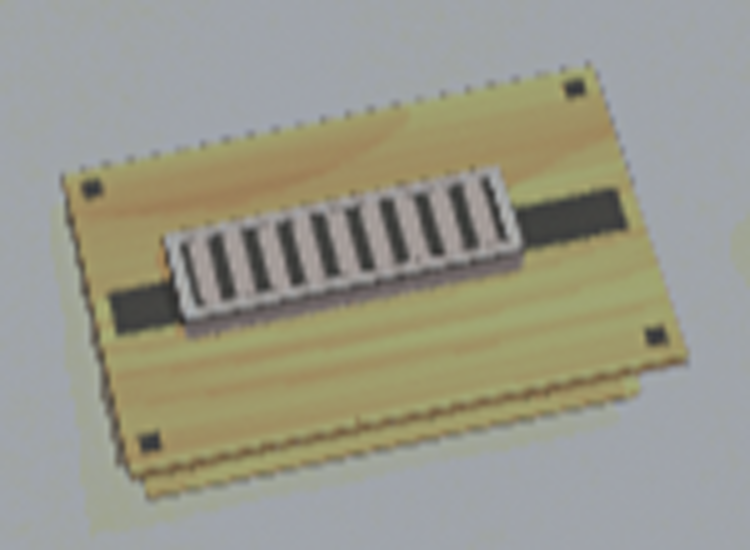

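View pics/topt.png

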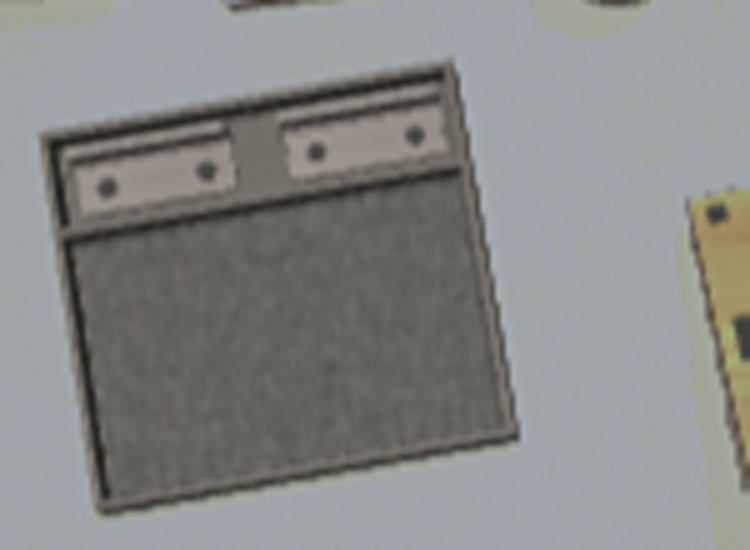

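View pics/scz.png

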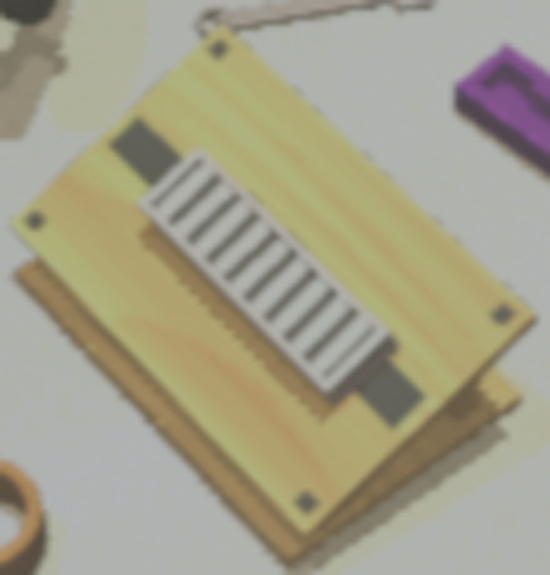

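```bash
cat > h.py <<'E'
import numpy as np
from cell import manip
def ray(n,uv,P=None):
    p=P or manip.camera_params(n); K=np.array(p["K"]);T=np.array(p["world_from_camera"])
    d=T[:3,:3]@np.linalg.solve(K,[uv[0],uv[1],1.]); return T[:3,3],d
def onz(n,uv,z):
    o,d=ray(n,uv); return o+d*(z-o[2])/d[2]
def tri(obs):
    A=np.zeros((3,3));b=np.zeros(3)
    for n,uv in obs:
        o,d=ray(n,uv); d=d/np.linalg.norm(d);M=np.eye(3)-np.outer(d,d);A+=M;b+=M@o
    return np.linalg.solve(A,b)
def onpl(n,uv,p0,nrm):
    o,d=ray(n,uv); return o+d*((p0-o)@nrm)/(d@nrm)
E
python3 - <<'E'
from h import *
np.set_printoptions(precision=1,suppress=True)
t=lambda x,y:("top",(290+x/5-.4,180+y/5-.4))
s=lambda x,y:("scene",(240+x/5-.4,150+y/5-.4))
fc=[(65,175),(595,68),(687,360),(130,478)]
P=[onz(*t(*c),z) for c,z in zip(fc,[51,51,119,119])]
print(np.array(P));c=np.mean(P,0);print("face c",c)
yv=P[0]+P[3]-P[1]-P[2];print("ydir deg",np.degrees(np.arctan2(yv[1],yv[0])))
xv=P[2]+P[3]-P[0]-P[1];print("xdir",xv/2,np.degrees(np.arctan2(xv[1],xv[0])))
# black squares tri: TL(far-left in top)
for a,b in [((92,188),(35,220)),((575,88),(218,48)),((655,336),(502,315)),((150,442),(306,502))]: pass
sq={'fl':((92,188),(306,502)),'fr':((575,88),(35,220)),'nr':((655,336),(218,48)),'nl':((150,442),(502,315))}
Q={k:tri([t(*a),s(*b)]) for k,(a,b) in sq.items()}
for k in Q:print(k,Q[k])
print(np.mean(list(Q.values()),0))
vt=dict(fl=((165,235),(327,397)),fr=((497,168),(147,205)),nr=((522,250),(202,153)),nl=((187,318),(390,338)))
V={k:tri([t(*a),s(*b)]) for k,(a,b) in vt.items()}
for k in V:print(k,V[k])
vc=np.mean(list(V.values()),0);print("vent top c tri",vc)
y=V['fl']+V['nl']-V['fr']-V['nr'];print("v y",y/2,np.degrees(np.arctan2(y[1],y[0])))
# plane cast
yaw=np.arctan2(yv[1],yv[0])
yaxis=np.array([np.cos(yaw),np.sin(yaw),0]) # world left
# level dir away from robot:
aw=np.array([np.sin(yaw),-np.cos(yaw),0]); n=np.cos(np.radians(20))*np.array([0,0,1])+np.sin(np.radians(20))*aw
c[2]=85
W=[onpl(*t(*vt[k][0]),c+26*n,n) for k in vt];print(np.array(W));print("top plane c",np.mean(W,0),"norm",n)
print([np.linalg.norm(W[i]-W[(i+1)%4]) for i in range(4)])
g=lambda x,y:("top",(165+x/5-.4,175+y/5-.4))
# tray outer top corners z=32
tr=[(42,135),(452,62),(518,437),(103,512)]
print("tray outer",np.array([onz(*g(*c),32) for c in tr]))
# bay floor/inner top at divider
ti=[(65,235),(462,170),(512,432),(103,505)]
B=np.array([onz(*g(*c),32) for c in ti]);print("bay",B,B.mean(0))
E
```

```text
[[ 628.4  -47.4   51. ]
 [ 688.1 -360.9   51. ]
 [ 503.4 -394.4  119. ]
 [ 441.9  -82.4  119. ]]
face c [ 565.4 -221.3   85. ]
ydir deg 100.97144704905307
xdir [-185.6  -34.3   68. ] -169.54386282353002
fl [618. -62.  56.]
fr [ 673.6 -346.8   55.9]
nr [ 516.9 -377.1  114.6]
nl [461.3 -92.9 113.3]
[ 567.4 -219.7   84.9]
fl [ 581.5 -103.    94. ]
fr [ 615.5 -292.3   98. ]
nr [ 566.9 -304.3  109.8]
nl [ 530.9 -114.2  109.4]
vent top c tri [ 573.7 -203.5  102.8]
v y [-35.  189.7  -2.2] 100.4546003993222
[[ 582.7 -104.6   98.4]
 [ 618.7 -294.8   98.7]
 [ 567.4 -304.7  117.7]
 [ 531.6 -115.7  117.5]]
top plane c [ 575.1 -205.   108.1] norm [0.3 0.1 0.9]
[np.float64(193.59512778535748), np.float64(55.5617938655672), np.float64(192.3667681758648), np.float64(55.65842557680855)]
tray outer [[677.7 338.5  32. ]
 [718.8  94.2  32. ]
 [492.1  55.4  32. ]
 [451.6 297.9  32. ]]
bay [[616.8 323.6  32. ]
 [652.6  88.2  32. ]
 [495.1  58.9  32. ]
 [455.7 298.   32. ]] [555.1 192.2  32. ]
```

```bash
cat >> h.py <<'E'
from scipy.spatial.transform import Rotation as Rn
yw=np.radians(100.8)
L=np.array([np.cos(yw),np.sin(yw),0]); aw=np.array([np.sin(yw),-np.cos(yw),0])
c20,s20=np.cos(np.radians(20)),np.sin(np.radians(20))
N=c20*np.array([0,0,1])+s20*aw; UP=-c20*aw+np.array([0,0,s20])  # normal, up slope
SL=-L  # slide
def Rgrasp():
    z=-N; y=-UP; x=np.cross(y,z); return Rn.from_matrix(np.c_[x,y,z])
def err(Rt):
    o=manip.observe(); return np.degrees((Rt*Rn.from_rotvec(o["tool_rot"]).inv()).as_rotvec())
E
python3 - <<'E'
from h import *
np.set_printoptions(precision=3,suppress=True)
o=manip.observe();print(Rn.from_rotvec(o["tool_rot"]).as_matrix());print(Rgrasp().as_matrix());print(err(Rgrasp()))
print(N,UP,SL)
vc=np.array([570.6,-205.8,95.9]); tcp=vc-13*N+4.5*N
print("tcp grasp",tcp,"pre",tcp+120*N, "vec",tcp+120*N-o["ee_pos"])
E
```

```text
[[-0.913  0.408 -0.   ]
 [ 0.408  0.913 -0.001]
 [-0.    -0.001 -1.   ]]
[[-0.187  0.923 -0.336]
 [ 0.982  0.176 -0.064]
 [ 0.    -0.342 -0.94 ]]
[-12.858  16.26  -54.518]
[0.336 0.064 0.94 ] [-0.923 -0.176  0.342] [ 0.187 -0.982 -0.   ]
tcp grasp [ 567.744 -206.345   87.913] pre [ 608.06  -198.654  200.676] vec [ 352.898 -768.859   24.794]
```

Call:
drive_tool(
  plan=[
    [[10, -20, 20, -0.536, 0.678, -2.272, 1], [16, -32, 20, -0.536, 0.678, -2.272, 1], [16, -32, 20, -0.536, 0.678, -2.272, 1], [16, -32, 20, -0.536, 0.678, -2.272, 1], [16, -32, 20, -0.536, 0.678, -2.272, 1], [16, -32, 20, -0.536, 0.678, -2.272, 1], [16, -32, 0, -0.536, 0.678, -2.272, 1], [16, -32, 0, -0.536, 0.678, -2.272, 1]],
  ],
)

```text
t: 0.82
ee_pos: [378.0, 325.1, 297.4]
tool_rot: [-1.108, -2.855, 0.14]
wrist_force: [0.8, 1.6, -1.4]
width: 94.2
```

Call:
drive_tool(
  plan=[
    [[16, -32, 0, -0.536, 0.678, -2.272, 1], [16, -32, 0, -0.536, 0.678, -2.272, 1], [16, -32, 0, -0.536, 0.678, -2.272, 1], [16, -32, 0, -0.536, 0.678, -2.272, 1], [16, -32, 0, -0.536, 0.678, -2.272, 1], [16, -32, 0, -0.536, 0.678, -2.272, 1], [16, -32, 0, -0.536, 0.678, -2.272, 1], [16, -32, 0, -0.536, 0.678, -2.272, 1]],
  ],
)

```text
t: 1.48
ee_pos: [505.6, 68.8, 296.3]
tool_rot: [-1.505, -2.569, 0.274]
wrist_force: [0.6, 0.8, 0.4]
width: 93.9
```

Call:
drive_tool(
  plan=[
    [[16, -32, 0, -0.536, 0.678, -2.272, 1], [16, -32, 0, -0.536, 0.678, -2.272, 1], [16, -32, 0, -0.536, 0.678, -2.272, 1], [16, -32, 0, -0.536, 0.678, -2.272, 1], [16, -32, 0, -0.536, 0.678, -2.272, 1], [16, -32, 0, -0.536, 0.678, -2.272, 1], [16, -32, 0, -0.536, 0.678, -2.272, 1], [16, -32, 0, -0.536, 0.678, -2.272, 1]],
  ],
)

```text
t: 2.15
ee_pos: [633.8, -186.8, 296.0]
tool_rot: [-1.845, -2.227, 0.393]
wrist_force: [-0.1, -0.3, 1.0]
width: 93.9
```

Run:
```python
from h import *
import cv2
np.set_printoptions(precision=3,suppress=True)
o=manip.observe();print(o["t"],o["ee_pos"],o["wrist_force"],o["qpos"],err(Rgrasp()))
p=manip.camera_params("wrist");np.save("wp1.npy",p["world_from_camera"])
cv2.imwrite("pics/w1.png",manip.camera("wrist")[:,:,::-1])
```

```text
2.15 [ 633.757 -186.841  295.957] [-0.143 -0.29   1.047] [-0.101  0.702  0.548  1.038 -0.16   1.781  0.565] [ 0.001 -0.028  0.084]
```

View pics/w1.png

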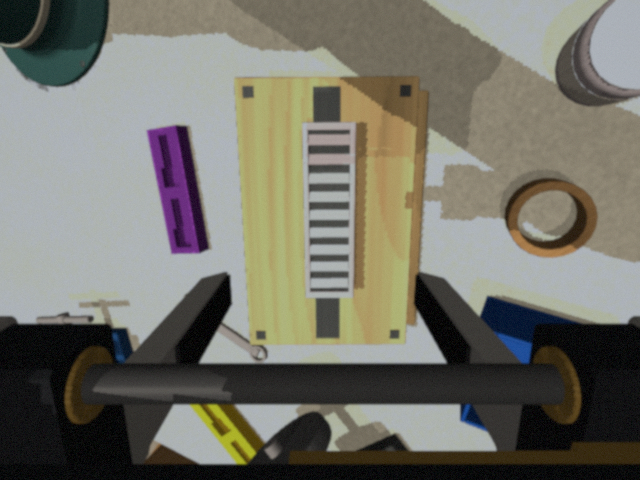

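Run:
```python
from h import *
import cv2
a=cv2.imread("pics/w1.png")
cv2.imwrite("pics/w1z.png",cv2.resize(a[70:355,225:440],None,fx=2.1,fy=2.1,interpolation=cv2.INTER_CUBIC))
np.set_printoptions(precision=1,suppress=True)
P=manip.camera_params("wrist");P["world_from_camera"]=np.load("wp1.npy")
def pl(uv,p0):
    o,d=ray("wrist",uv,P); return o+d*((p0-o)@N)/(d@N)
for fc in ([565.4,-221.3,85],):
  fc=np.array(fc)
  V=np.array([pl(u,fc+26*N) for u in [(303,123),(356,123),(353,297),(308,297)]]);print("vent",V.mean(0)-13*N)
  loc=np.c_[(V-fc)@UP,(V-fc)@SL,(V-fc)@N];print(loc)
  F=np.array([pl(u,fc) for u in [(235,77),(418,76),(404,343),(250,344)]]);print(F.mean(0));print(np.c_[(F-fc)@UP,(F-fc)@SL])
```

```text
vent [ 571.9 -203.    95.3]
[[  22.7 -113.8   26. ]
 [ -32.2 -113.7   26. ]
 [ -32.9   80.2   26. ]
 [  19.6   80.1   26. ]]
[ 566.9 -217.4   84.2]
[[  96.1 -162.1]
 [ -99.7 -162.9]
 [-101.8  154.9]
 [  95.8  156.2]]
```

View pics/w1z.png

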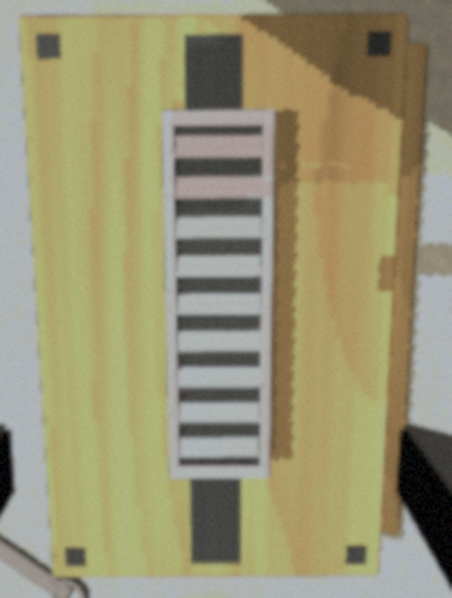

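Run:
```python
from h import *
np.set_printoptions(precision=2,suppress=True)
vc=np.array([571.3,-204.5,95.6]); t=vc-7*N+1*UP
d=t-manip.observe()["ee_pos"];print(t,d, d@N,d@UP,d@SL)
```

```text
[ 568.03 -205.12   89.36] [ -65.73  -11.64 -204.46] -214.96079011481174 -7.2086291823862245 -0.8826564430942256
```

Call:
drive_tool(
  plan=[
    [[-6.3, -1.1, -19.6, 0, 0, 0, 1], [-6.3, -1.1, -19.6, 0, 0, 0, 1], [-6.3, -1.1, -19.6, 0, 0, 0, 1], [-6.3, -1.1, -19.6, 0, 0, 0, 1], [-6.3, -1.1, -19.6, 0, 0, 0, 1], [-6.3, -1.1, -19.6, 0, 0, 0, 1], [-6.3, -1.1, -19.6, 0, 0, 0, 1], [0, 0, 0, 0, 0, 0, 1]],
  ],
)

```text
t: 2.87
ee_pos: [586.8, -192.8, 155.8]
tool_rot: [-1.842, -2.225, 0.395]
wrist_force: [-0.2, -0.4, -1.1]
width: 93.8
```

Run:
```python
from h import *
import cv2
np.set_printoptions(precision=2,suppress=True)
vc=np.array([571.3,-204.5,95.6]); t=vc-7*N+1*UP
d=t-manip.observe()["ee_pos"];print(t,d, d@N,d@UP,d@SL,err(Rgrasp()))
cv2.imwrite("pics/w2.png",manip.camera("wrist")[:,:,::-1])
```

```text
[ 568.03 -205.12   89.36] [-18.74 -12.37 -66.43] -69.51454103147297 -3.2410565697454374 8.634306124806288 [-0.07 -0.26  0.05]
```

View pics/w2.png

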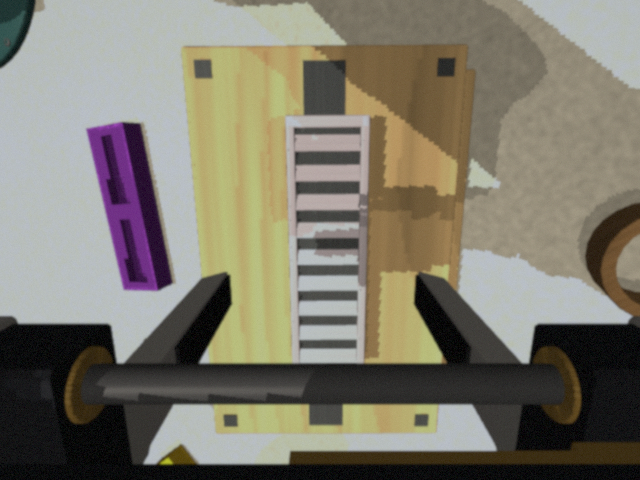

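Call:
drive_tool(
  plan=[
    [[-3.2, -2.1, -11.4, 0, 0.1, 0, 1], [-3.2, -2.1, -11.4, 0, 0, 0, 1], [-3.2, -2.1, -11.4, 0, 0, 0, 1], [-3.2, -2.1, -11.4, 0, 0, 0, 1], [-2.5, -2, -8.5, 0, 0, 0, 1], [-1.4, -1, -5, 0, 0, 0, 1], [-1, -0.5, -3, 0, 0, 0, 1], [0, 0, 0, 0, 0, 0, 1]],
  ],
)

```text
t: 3.58
ee_pos: [571.2, -205.3, 96.6]
tool_rot: [-1.844, -2.228, 0.394]
wrist_force: [0.3, 0.7, -0.1]
width: 94.1
```

Run:
```python
from h import *
import cv2
np.set_printoptions(precision=2,suppress=True)
vc=np.array([571.3,-204.5,95.6]); t=vc-7*N+1*UP
d=t-manip.observe()["ee_pos"];print(t,d, d@N,d@UP,d@SL,err(Rgrasp()))
cv2.imwrite("pics/w3.png",manip.camera("wrist")[:,:,::-1])
```

```text
[ 568.03 -205.12   89.36] [-3.15  0.13 -7.2 ] -7.812939566433611 0.4216161997567614 -0.7131226120976725 [-0.01 -0.1   0.03]
```

View pics/w3.png

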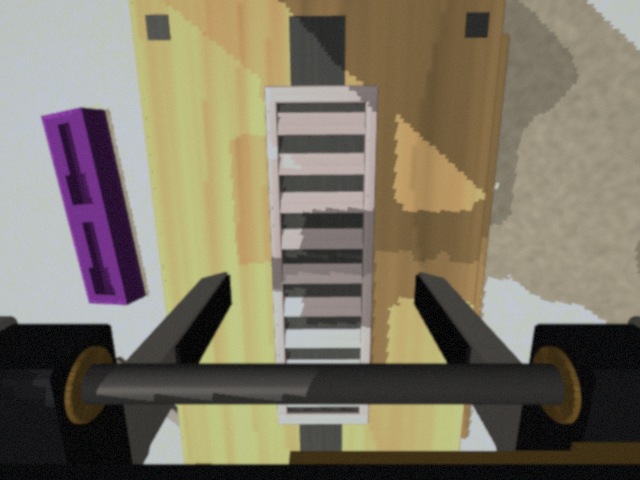

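Call:
drive_tool(
  plan=[
    [[-1.4, 0, -3, 0, 0, 0, 1], [-1.2, 0, -3, 0, 0, 0, 1], [-0.7, 0, -1.5, 0, 0, 0, 1], [0, 0, -0.5, 0, 0, 0, 1], [0, 0, 0, 0, 0, 0, 1], [0, 0, 0, 0, 0, 0, 1]],
  ],
)

```text
t: 4.13
ee_pos: [568.3, -205.1, 89.1]
tool_rot: [-1.844, -2.228, 0.394]
wrist_force: [-0.7, -0.3, 0.8]
width: 94.0
```

Run:
```python
from h import *
np.set_printoptions(precision=2,suppress=True)
vc=np.array([571.3,-204.5,95.6]); t=vc-7*N+1*UP
d=t-manip.observe()["ee_pos"];print(t,d, d@N,d@UP,d@SL,err(Rgrasp()))
```

```text
[ 568.03 -205.12   89.36] [-0.27  0.01  0.26] 0.15298435956615833 0.33490705321076397 -0.0651161264591777 [-0.01 -0.06  0.01]
```

Call:
drive_tool(
  plan=[
    [[-0.3, 0, -0.9, 0, 0, 0, 1], [0, 0, 0, 0, 0, 0, -1], [0, 0, 0, 0, 0, 0, -1], [0, 0, 0, 0, 0, 0, -1], [0, 0, 0, 0, 0, 0, -1], [0, 0, 0, 0, 0, 0, -1], [0, 0, 0, 0, 0, 0, -1], [0, 0, 0, 0, 0, 0, -1]],
  ],
)

```text
t: 4.8
ee_pos: [567.9, -205.1, 88.1]
tool_rot: [-1.844, -2.228, 0.394]
wrist_force: [0.7, -0.2, 0.1]
width: 50.4
```

Call:
drive_tool(
  plan=[
    [[0, 0, 0, 0, 0, 0, -1], [0, 0, 0, 0, 0, 0, -1]],
  ],
)

```text
t: 4.97
ee_pos: [567.9, -205.1, 88.1]
tool_rot: [-1.844, -2.228, 0.394]
wrist_force: [-0.6, 0.9, -0.0]
width: 37.3
```

Run:
```python
from h import *
import cv2
o=manip.observe();print(o)
cv2.imwrite("pics/w4.png",manip.camera("wrist")[:,:,::-1])
```

```text
{'t': 4.9667, 'qpos': array([-0.11622797,  0.73811709,  0.52002132,  1.46686343, -0.17319684,
        1.32518553,  0.59550144]), 'joint_velocities': array([ 0.00021329,  0.00059178,  0.00151091,  0.00060307, -0.00066539,
       -0.00043723,  0.00034269]), 'effort': array([ 5.19314508e-04, -1.01852968e+02,  1.71017289e+01, -3.65825379e+01,
        7.97979590e-01,  1.30716674e+00,  2.53907754e-02]), 'ee_pos': array([ 567.88865567, -205.13906468,   88.10734897]), 'tool_rot': array([-1.84368062, -2.22824004,  0.39380543]), 'wrist_force': array([-0.5548001 ,  0.90073625, -0.04232404]), 'wrist_torque': array([ 0.01290929, -0.2373412 ,  0.00486279]), 'width': 37.322764647603016}
```

View pics/w4.png

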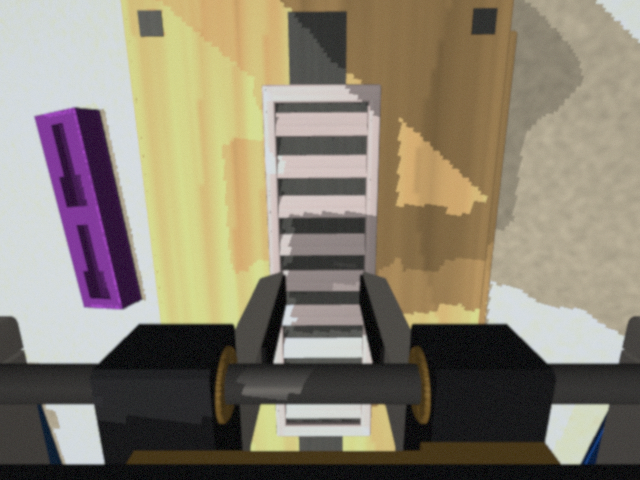

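Run:
```python
from h import *
import cv2
a=manip.camera("scene")[:,:,::-1]
cv2.imwrite("pics/s4.png",cv2.resize(a[80:300,200:440],None,fx=3,fy=2.7,interpolation=cv2.INTER_CUBIC))
p=manip.camera_params("wrist");T=np.array(p["world_from_camera"]);K=np.array(p["K"])
o=manip.observe();R=Rn.from_rotvec(o["tool_rot"]).as_matrix()
print("camera in tool",R.T@(T[:3,3]-o["ee_pos"]),R.T@T[:3,:3])
for k in (0,-10,-20,-30):
  for w in (-1,0,1):
   q=np.linalg.inv(T)@np.r_[o["ee_pos"]+R@[0,w*37.3/2,k],1];print(k,w,(K@q[:3])[:2]/q[2],q[2])
```

```text
camera in tool [  73.47160546    0.31053904 -207.78378023] [[ 3.91100728e-04 -9.67843081e-01 -2.51554403e-01]
 [ 9.99999922e-01  3.62721406e-04  1.59183436e-04]
 [-6.28204204e-05 -2.51554446e-01  9.67843147e-01]]
0 -1 [290.02138222 271.38873814] 219.58119537481514
0 0 [321.80019308 271.39983096] 219.5841641458956
0 1 [353.57814466 271.41092349] 219.58713291697606
-10 -1 [288.52952781 277.35244423] 209.9027639061826
-10 0 [321.77363201 277.36396419] 209.90573267726307
-10 1 [355.01679587 277.37548382] 209.90870144834355
-20 -1 [286.89344707 283.89269684] 200.22433243755
-20 0 [321.74450317 283.90467667] 200.22730120863054
-20 1 [356.59452581 283.91665614] 200.230269979711
-30 -1 [285.09116285 291.09734986] 190.54590096891746
-30 0 [321.71241528 291.10982592] 190.548869739998
-30 1 [358.33252659 291.12230159] 190.55183851107847
```

View pics/s4.png

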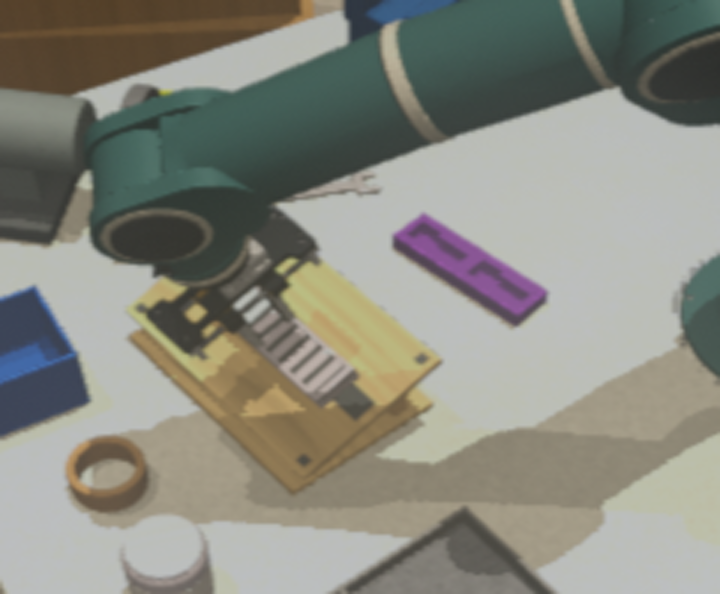

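Run:
```python
import cv2
a=cv2.imread("pics/w4.png")
cv2.imwrite("pics/w4z.png",cv2.convertScaleAbs(cv2.resize(a[240:460,210:430],None,fx=2.7,fy=2.7,interpolation=cv2.INTER_CUBIC),alpha=1.5,beta=30))
```

```text
(no output)
```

View pics/w4z.png

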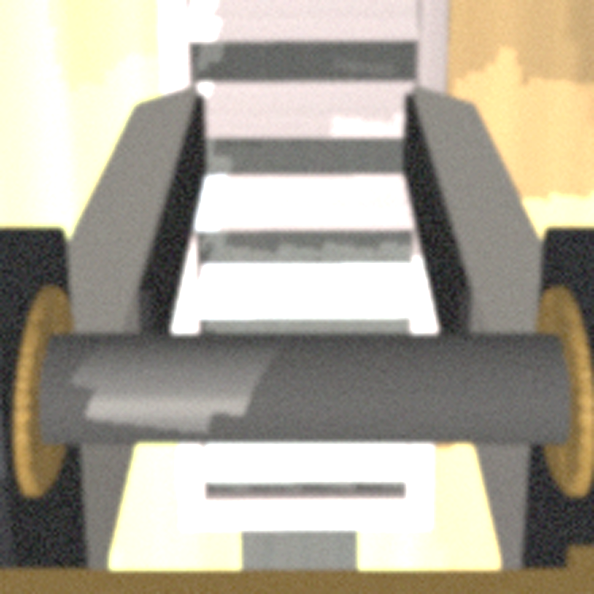

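Call:
drive_tool(
  plan=[
    [[0, 0, 0, 0, 0, 0, 1], [0, 0, 0, 0, 0, 0, 1], [0, 0, 0, 0, 0, 0, 1], [0, 0, 0, 0, 0, 0, 1], [0, 0, 0, 0, 0, 0, 1], [0, 0, 0, 0, 0, 0, 1], [0, 0, 0, 0, 0, 0, 1], [0, 0, 0, 0, 0, 0, 1]],
  ],
)

```text
t: 5.73
ee_pos: [567.9, -205.1, 88.1]
tool_rot: [-1.844, -2.228, 0.394]
wrist_force: [0.0, 0.6, 0.5]
width: 79.5
```

Call:
drive_tool(
  plan=[
    [[-0.7, -0.1, -1.9, 0, 0, 0, 1], [-0.7, -0.1, -1.9, 0, 0, 0, 1], [-0.7, -0.1, -1.9, 0, 0, 0, 1], [-0.7, -0.1, -1.9, 0, 0, 0, 1], [0, 0, 0, 0, 0, 0, 1]],
  ],
)

```text
t: 6.15
ee_pos: [564.8, -205.5, 80.1]
tool_rot: [-1.843, -2.228, 0.394]
wrist_force: [0.6, 0.7, -0.0]
width: 94.0
```

Run:
```python
from h import *
import cv2
o=manip.observe();print(o["ee_pos"],o["wrist_force"],o["width"])
a=manip.camera("wrist")[:,:,::-1]
cv2.imwrite("pics/w5.png",a)
```

```text
[ 564.75441523 -205.51128952   80.07975318] [ 0.64415905  0.65098516 -0.00616616] 94.03040178934793
```

View pics/w5.png

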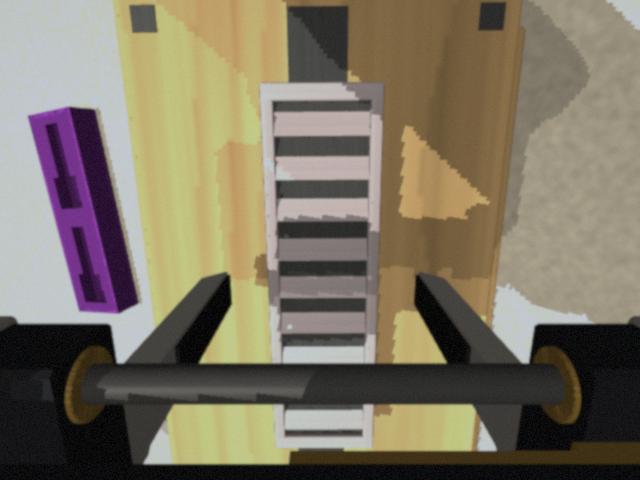

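Call:
drive_tool(
  plan=[
    [[-0.7, -0.1, -1.9, 0, 0, 0, 1], [-0.7, -0.1, -1.9, 0, 0, 0, 1], [-0.7, -0.1, -1.9, 0, 0, 0, 1], [-0.7, -0.1, -1.9, 0, 0, 0, 1], [0, 0, 0, 0, 0, 0, 1]],
  ],
)

```text
t: 6.62
ee_pos: [561.9, -205.9, 72.5]
tool_rot: [-1.843, -2.228, 0.394]
wrist_force: [0.1, 0.7, 0.8]
width: 93.6
```

Call:
drive_tool(
  plan=[
    [[-0.3, -0.1, -0.9, 0, 0, 0, 1], [-0.3, -0.1, -0.9, 0, 0, 0, 1], [-0.3, -0.1, -0.9, 0, 0, 0, 1], [0, 0, 0, 0, 0, 0, 1]],
  ],
)

```text
t: 6.95
ee_pos: [561.3, -206.2, 70.1]
tool_rot: [-1.844, -2.228, 0.394]
wrist_force: [-0.7, 0.3, -0.2]
width: 93.9
```

Run:
```python
from h import *
import cv2
o=manip.observe();print(o["ee_pos"],o["wrist_force"],o["width"])
a=manip.camera("wrist")[:,:,::-1]
cv2.imwrite("pics/w6.png",a)
```

```text
[ 561.28799082 -206.23555223   70.05965615] [-0.66440253  0.26229528 -0.19029235] 93.895103873044
```

View pics/w6.png

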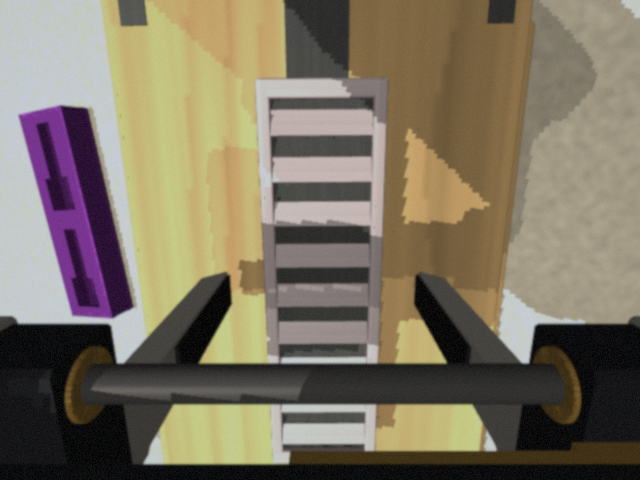

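Call:
drive_tool(
  plan=[
    [[-0.4, -0.1, -1.2, 0, 0, 0, 1], [-0.4, -0.1, -1.2, 0, 0, 0, 1], [0, 0, 0, 0, 0, 0, -1], [0, 0, 0, 0, 0, 0, -1], [0, 0, 0, 0, 0, 0, -1], [0, 0, 0, 0, 0, 0, -1], [0, 0, 0, 0, 0, 0, -1], [0, 0, 0, 0, 0, 0, -1]],
  ],
)

```text
t: 7.67
ee_pos: [560.6, -206.5, 67.9]
tool_rot: [-1.844, -2.228, 0.394]
wrist_force: [0.7, 0.2, 0.3]
width: 57.3
```

Call:
drive_tool(
  plan=[
    [[0, 0, 0, 0, 0, 0, -1], [0, 0, 0, 0, 0, 0, -1], [0, 0, 0, 0, 0, 0, -1], [0, 0, 0, 0, 0, 0, -1]],
  ],
)

```text
t: 8.0
ee_pos: [560.6, -206.4, 67.9]
tool_rot: [-1.844, -2.228, 0.394]
wrist_force: [-0.1, -0.6, 0.5]
width: 55.5
```

Run:
```python
from h import *
import cv2
o=manip.observe();print(o["ee_pos"],o["wrist_force"],o["wrist_torque"],o["width"],err(Rgrasp()))
a=manip.camera("wrist")[:,:,::-1]
cv2.imwrite("pics/w7.png",a)
```

```text
[ 560.63089775 -206.44120138   67.85630678] [-0.13047241 -0.55245575  0.51803398] [ 0.03266615 -0.18242686  0.01787558] 55.45046503953245 [-0.00747737 -0.05992701  0.01030135]
```

View pics/w7.png

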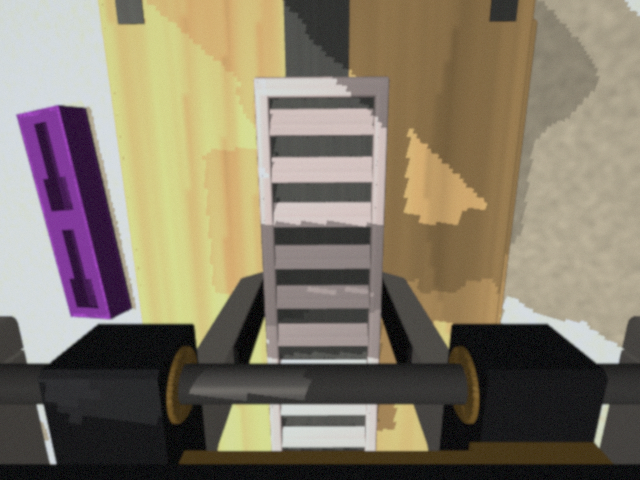

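Call:
drive_tool(
  plan=[
    [[-0.4, -0.1, 1, 0, 0, 0, -1], [-0.5, -0.1, 0.9, 0, 0, 0, -1], [0, 0, 0, 0, 0, 0, -1]],
  ],
)

```text
t: 8.3
ee_pos: [559.5, -206.6, 69.7]
tool_rot: [-1.844, -2.228, 0.394]
wrist_force: [-0.4, -0.3, -4.9]
width: 55.9
```

Call:
drive_tool(
  plan=[
    [[0.4, -2, 0, 0, 0, 0, -1], [0.4, -2, 0, 0, 0, 0, -1], [0.4, -2, 0, 0, 0, 0, -1], [0.4, -2, 0, 0, 0, 0, -1], [0.4, -2, 0, 0, 0, 0, -1], [0.4, -2, 0, 0, 0, 0, -1], [0.4, -2, 0, 0, 0, 0, -1], [0, 0, 0, 0, 0, 0, -1]],
  ],
)

```text
t: 8.97
ee_pos: [562.4, -221.2, 69.7]
tool_rot: [-1.844, -2.228, 0.394]
wrist_force: [-0.4, -0.9, -4.9]
width: 55.7
```

Call:
drive_tool(
  plan=[
    [[0.4, -2, 0, 0, 0, 0, -1], [0.4, -2, 0, 0, 0, 0, -1], [0.4, -2, 0, 0, 0, 0, -1], [0.4, -2, 0, 0, 0, 0, -1], [0.4, -2, 0, 0, 0, 0, -1], [0.4, -2, 0, 0, 0, 0, -1], [0, 0, 0, 0, 0, 0, -1]],
  ],
)

```text
t: 9.55
ee_pos: [564.9, -233.2, 69.8]
tool_rot: [-1.844, -2.228, 0.394]
wrist_force: [-0.1, 0.8, -5.2]
width: 56.0
```

Call:
drive_tool(
  plan=[
    [[0.4, -2, 0, 0, 0, 0, -1], [0.4, -2, 0, 0, 0, 0, -1], [0, 0, 0, 0, 0, 0, -1]],
  ],
)

```text
t: 9.8
ee_pos: [565.7, -237.2, 69.8]
tool_rot: [-1.844, -2.228, 0.394]
wrist_force: [-0.5, -0.8, -4.8]
width: 55.8
```

Call:
drive_tool(
  plan=[
    [[0.4, -2, 0, 0, 0, 0, -1], [0.4, -2, 0, 0, 0, 0, -1], [0, 0, 0, 0, 0, 0, -1]],
  ],
)

```text
t: 10.05
ee_pos: [566.4, -241.2, 69.7]
tool_rot: [-1.844, -2.228, 0.394]
wrist_force: [0.0, -0.6, -4.3]
width: 55.7
```

Call:
drive_tool(
  plan=[
    [[0.4, -2, 0, 0, 0, 0, -1], [0.2, -1, 0, 0, 0, 0, -1], [0, 0, 0, 0, 0, 0, -1]],
  ],
)

```text
t: 10.3
ee_pos: [567.1, -243.9, 69.8]
tool_rot: [-1.844, -2.228, 0.394]
wrist_force: [-0.3, -0.2, -4.5]
width: 55.5
```

Call:
drive_tool(
  plan=[
    [[0.4, -2, 0, 0, 0, 0, -1], [0.2, -1, 0, 0, 0, 0, -1], [0, 0, 0, 0, 0, 0, -1]],
  ],
)

```text
t: 10.55
ee_pos: [567.6, -247.0, 69.7]
tool_rot: [-1.844, -2.228, 0.394]
wrist_force: [-0.6, 0.2, -4.8]
width: 55.8
```

Call:
drive_tool(
  plan=[
    [[0.4, -2, 0, 0, 0, 0, -1], [0.2, -1, 0, 0, 0, 0, -1], [0, 0, 0, 0, 0, 0, -1]],
  ],
)

```text
t: 10.8
ee_pos: [568.3, -250.0, 69.8]
tool_rot: [-1.844, -2.228, 0.394]
wrist_force: [-0.7, 0.2, -4.7]
width: 56.1
```

Call:
drive_tool(
  plan=[
    [[0.4, -2, 0, 0, 0, 0, -1], [0.2, -1, 0, 0, 0, 0, -1], [0, 0, 0, 0, 0, 0, -1]],
  ],
)

```text
t: 11.05
ee_pos: [568.9, -252.7, 69.7]
tool_rot: [-1.844, -2.228, 0.394]
wrist_force: [-0.3, -0.4, -4.0]
width: 55.5
```

Call:
drive_tool(
  plan=[
    [[0.4, -2, 0, 0, 0, 0, -1], [0.2, -1, 0, 0, 0, 0, -1], [0, 0, 0, 0, 0, 0, -1]],
  ],
)

```text
t: 11.3
ee_pos: [569.1, -253.2, 69.2]
tool_rot: [-1.84, -2.227, 0.391]
wrist_force: [-5.2, 12.0, -2.3]
width: 55.8
```

Call:
drive_tool(
  plan=[
    [[0.4, -2, 0, 0, 0, 0, -1], [0.2, -1, 0, 0, 0, 0, -1], [0, 0, 0, 0, 0, 0, -1]],
  ],
)

```text
t: 11.55
ee_pos: [569.1, -253.4, 69.0]
tool_rot: [-1.836, -2.225, 0.388]
wrist_force: [-10.4, 26.0, 3.1]
width: 55.7
```

Run:
```python
from h import *
import cv2
a=manip.camera("wrist")[:,:,::-1]
cv2.imwrite("pics/w8.png",a)
```

```text
(no output)
```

View pics/w8.png

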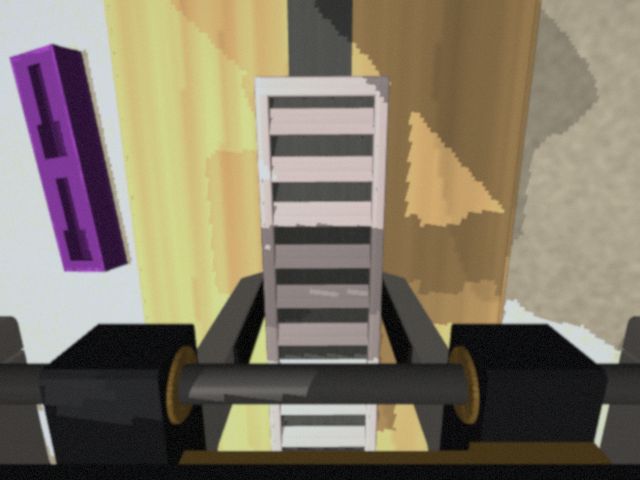

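Call:
drive_tool(
  plan=[
    [[-0.6, 3, 0, 0, 0, 0, -1], [-0.6, 3, 0, 0, 0, 0, -1], [-0.6, 3, 0, 0, 0, 0, -1], [-0.6, 3, 0, 0, 0, 0, -1], [-0.5, 2.7, 0, 0, 0, 0, -1], [0, 0, 0, 0, 0, 0, -1], [0, 0, 0, 0, 0, 0, -1]],
  ],
)

```text
t: 12.18
ee_pos: [567.3, -243.9, 69.8]
tool_rot: [-1.844, -2.229, 0.394]
wrist_force: [-0.6, -0.3, -4.9]
width: 55.8
```

Run:
```python
from h import *
import cv2
o=manip.observe();print(o["ee_pos"],o["wrist_force"],o["wrist_torque"],o["width"],err(Rgrasp()))
a=manip.camera("wrist")[:,:,::-1]
cv2.imwrite("pics/w9.png",a)
```

```text
[ 567.26296578 -243.92607934   69.78905908] [-0.56142897 -0.26375656 -4.94604216] [ 1.07151518e-01 -6.34385956e-01  4.07520303e-04] 55.758114127583724 [-0.00112398 -0.05646609  0.00480585]
```

View pics/w9.png

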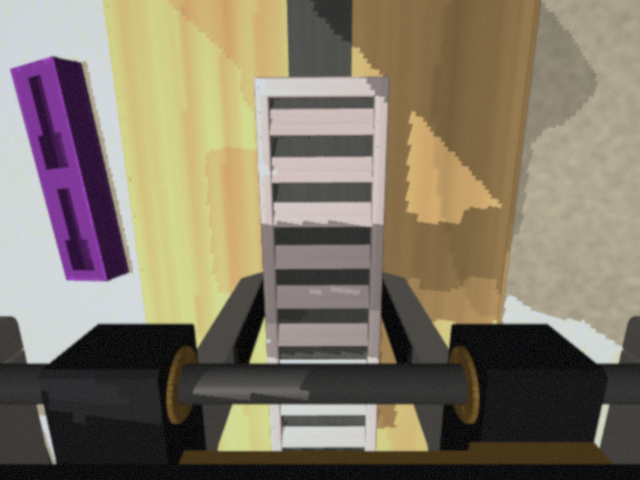

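Call:
drive_tool(
  plan=[
    [[0.4, 0.1, 1, 0, 0, 0, -1], [0.3, 0.1, 0.9, 0, 0, 0, -1], [0.3, 0.1, 0.9, 0, 0, 0, -1], [0, 0, 0, 0, 0, 0, -1]],
  ],
)

```text
t: 12.57
ee_pos: [568.4, -243.8, 72.8]
tool_rot: [-1.844, -2.228, 0.394]
wrist_force: [0.1, 1.0, -4.8]
width: 56.0
```

Call:
drive_tool(
  plan=[
    [[0.4, 0.1, 1, 0, 0, 0, -1], [0.3, 0.1, 0.9, 0, 0, 0, -1], [0.3, 0.1, 0.9, 0, 0, 0, -1], [0, 0, 0, 0, 0, 0, -1]],
  ],
)

```text
t: 12.9
ee_pos: [569.3, -243.4, 75.5]
tool_rot: [-1.844, -2.228, 0.394]
wrist_force: [0.0, -0.3, -3.7]
width: 55.9
```

Call:
drive_tool(
  plan=[
    [[0.7, 0.2, 2, 0, 0, 0, -1], [0.7, 0.1, 1.9, 0, 0, 0, -1], [0.7, 0.1, 1.9, 0, 0, 0, -1], [0, 0, 0, 0, 0, 0, -1]],
  ],
)

```text
t: 13.23
ee_pos: [571.7, -243.0, 81.6]
tool_rot: [-1.844, -2.229, 0.393]
wrist_force: [1.3, -0.3, -3.7]
width: 55.5
```

Call:
drive_tool(
  plan=[
    [[1.4, 0.3, 4, 0, 0, 0, -1], [1.4, 0.3, 4, 0, 0, 0, -1], [3.4, 0.6, 9.4, 0, 0, 0, -1], [6.7, 1.3, 18.8, 0, 0, 0, -1], [6.7, 1.3, 18.8, 0, 0, 0, -1], [6.7, 1.3, 18.8, 0, 0, 0, -1], [3.3, 0.6, 9.4, 0, 0, 0, -1], [0, 0, 0, 0, 0, 0, -1]],
  ],
)

```text
t: 13.9
ee_pos: [602.5, -237.4, 166.6]
tool_rot: [-1.846, -2.231, 0.392]
wrist_force: [0.1, 0.1, -3.9]
width: 55.9
```

Run:
```python
from h import *
import cv2
np.set_printoptions(precision=3,suppress=True)
o=manip.observe();print(o)
a=manip.camera("wrist")[:,:,::-1]
cv2.imwrite("pics/w10.png",a)
cv2.imwrite("pics/t10.png",manip.camera("top")[:,:,::-1])
```

```text
{'t': 13.9, 'qpos': array([-0.063,  0.737,  0.538,  1.276, -0.159,  1.503,  0.629]), 'joint_velocities': array([ 0.005,  0.018, -0.009,  0.066, -0.003, -0.05 ,  0.004]), 'effort': array([  -0.211, -107.951,   17.544,  -42.491,    1.19 ,    2.718,
         -0.043]), 'ee_pos': array([ 602.46 , -237.422,  166.637]), 'tool_rot': array([-1.846, -2.231,  0.392]), 'wrist_force': array([ 0.148,  0.062, -3.866]), 'wrist_torque': array([ 0.086, -0.67 ,  0.02 ]), 'width': 55.92819923422526}
```

View pics/w10.png

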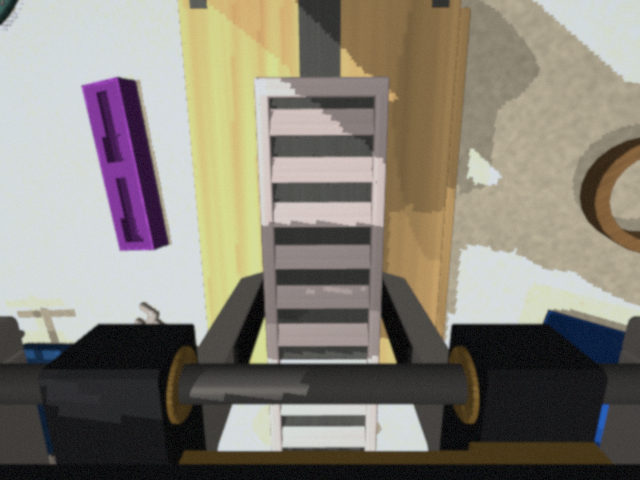

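View pics/t10.png

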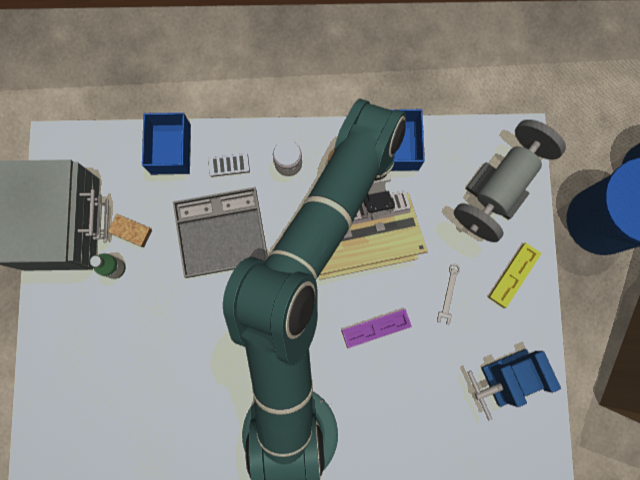

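```bash
cat >> h.py <<'E'
ty=np.radians(99.5)
def Rplace():
    x=np.array([np.cos(ty),np.sin(ty),0]);z=np.array([0,0,-1.]);return Rn.from_matrix(np.c_[x,np.cross(z,x),z])
E
python3 - <<'E'
from h import *
np.set_printoptions(precision=3,suppress=True)
o=manip.observe();print(err(Rplace()), np.array([555.3,191.5,0])-o["ee_pos"])
print("tin",onz("top",(288,148),110)); print("tape",onz("top",(342,160),40))
E
```

```text
[  3.507 -19.767  -1.278] [ -45.34   428.748 -163.856]
tin [812.98   -8.476 110.   ]
tape [ 795.926 -167.319   40.   ]
```

Call:
drive_tool(
  plan=[
    [[0, 4, 10, 0, 0, 0, -1], [0, 8, 12, 0.2, -1.2, 0, -1], [-3, 18, 12, 0.25, -1.4, -0.1, -1], [-3, 26, 12, 0.25, -1.4, -0.1, -1], [-3, 32, 12, 0.25, -1.4, -0.1, -1], [-3, 32, 12, 0.25, -1.4, -0.1, -1], [-3, 32, 10, 0.25, -1.4, -0.1, -1], [-3, 32, 10, 0.25, -1.4, -0.1, -1]],
  ],
)

```text
t: 14.67
ee_pos: [581.9, -51.7, 254.7]
tool_rot: [-1.938, -2.316, 0.209]
wrist_force: [0.1, 0.6, -3.8]
width: 55.7
```

Call:
drive_tool(
  plan=[
    [[-3, 32, 0, 0.25, -1.4, -0.1, -1], [-3, 32, 0, 0.25, -1.4, -0.1, -1], [-3, 32, 0, 0.25, -1.4, -0.1, -1], [-3, 32, 0, 0.25, -1.4, -0.1, -1], [-3, 32, 0, 0.25, -1.4, -0.1, -1], [-3, 32, 0, 0.25, -1.4, -0.1, -1], [-3, 26, 0, 0.25, -1.4, -0.1, -1], [-3, 14, 0, 0, 0, 0, -1]],
  ],
)

```text
t: 15.33
ee_pos: [557.0, 182.3, 254.1]
tool_rot: [-2.023, -2.397, 0.006]
wrist_force: [0.6, 0.1, -4.5]
width: 55.7
```

Run:
```python
from h import *
import cv2
np.set_printoptions(precision=3,suppress=True)
o=manip.observe();print(o["ee_pos"],o["wrist_force"],o["width"],err(Rplace()), np.array([555.3,191.5,0])-o["ee_pos"])
np.save("wp2.npy",manip.camera_params("wrist")["world_from_camera"])
cv2.imwrite("pics/w11.png",manip.camera("wrist")[:,:,::-1])
```

```text
[557.037 182.32  254.14 ] [ 0.556  0.128 -4.473] 55.657321492873244 [ 0.003 -0.349 -0.167] [  -1.737    9.18  -254.14 ]
```

View pics/w11.png

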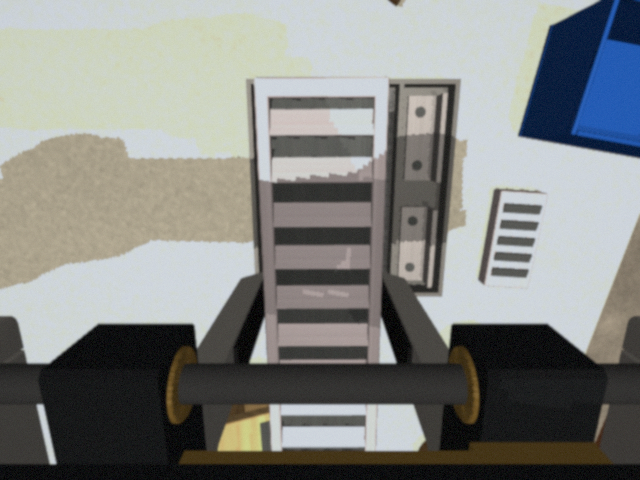

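Run:
```python
from h import *
np.set_printoptions(precision=1,suppress=True)
P=manip.camera_params("wrist");P["world_from_camera"]=np.load("wp2.npy")
for uv in [(247,79),(461,79),(441,294),(398,84),(389,286)]:
    o,d=ray("wrist",uv,P); print(uv,o+d*(32-o[2])/d[2])
```

```text
(247, 79) [453.  305.6  32. ]
(461, 79) [678.2 343.8  32. ]
(441, 294) [717.8 100.9  32. ]
(398, 84) [613.1 327.7  32. ]
(389, 286) [652.6 100.3  32. ]
```

Call:
drive_tool(
  plan=[
    [[-0.5, 4, -10, 0, -0.35, -0.15, -1], [-0.5, 4, -22, 0, 0, 0, -1], [-0.5, 4, -30, 0, 0, 0, -1], [0, 0, -34, 0, 0, 0, -1], [0, 0, -34, 0, 0, 0, -1], [0, 0, -34, 0, 0, 0, -1], [0, 0, -28, 0, 0, 0, -1], [0, 0, -16, 0, 0, 0, -1]],
  ],
)

```text
t: 16.05
ee_pos: [555.1, 189.7, 42.9]
tool_rot: [-2.033, -2.394, 0.008]
wrist_force: [0.1, 0.2, -4.6]
width: 55.8
```

Run:
```python
from h import *
import cv2
np.set_printoptions(precision=3,suppress=True)
o=manip.observe();print(o["ee_pos"],o["wrist_force"],o["width"],err(Rplace()))
cv2.imwrite("pics/w12.png",manip.camera("wrist")[:,:,::-1])
```

```text
[555.149 189.69   42.92 ] [ 0.14   0.168 -4.562] 55.75374474899683 [ 0.193 -0.249  0.183]
```

View pics/w12.png

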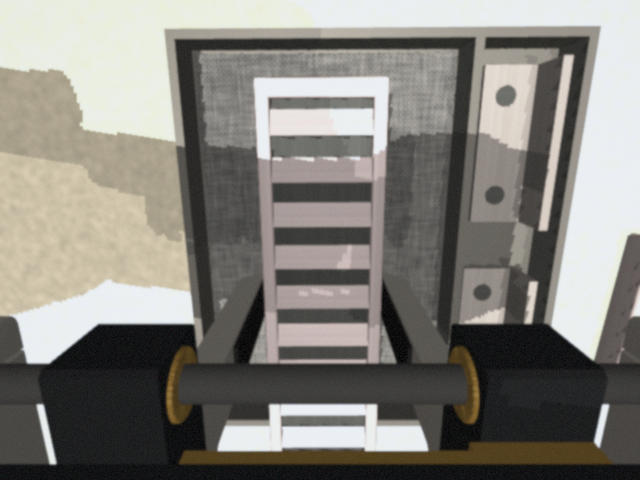

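Call:
drive_tool(
  plan=[
    [[0, 2, -7, 0.1, -0.1, 0, -1], [0, 2, -7, 0.1, -0.1, 0, -1], [0, 1, -7, 0, -0.1, 0, -1], [0, 0, -7, 0, 0, 0, -1], [0, 0, -7, 0, 0, 0, -1], [0, 0, -5, 0, 0, 0, -1], [0, 0, -3, 0, 0, 0, -1], [0, 0, 0, 0, 0, 0, -1]],
  ],
)

```text
t: 16.77
ee_pos: [557.1, 195.6, 2.7]
tool_rot: [2.032, 2.393, 0.007]
wrist_force: [-1.1, -0.2, -5.0]
width: 55.7
```

Run:
```python
from h import *
np.set_printoptions(precision=3,suppress=True)
o=manip.observe();print(o["ee_pos"],o["wrist_force"],o["width"],err(Rplace()))
```

```text
[557.12  195.565   2.743] [-1.054 -0.204 -5.003] 55.670161710091854 [-0.111  0.258  0.183]
```

Call:
drive_tool(
  plan=[
    [[0, 0, -2, -0.1, 0.2, 0, -1], [0, 0, -2, 0, 0, 0, -1], [0, 0, -2, 0, 0, 0, -1], [0, 0, -2, 0, 0, 0, -1], [0, 0, -1.5, 0, 0, 0, -1], [0, 0, 0, 0, 0, 0, -1]],
  ],
)

```text
t: 17.27
ee_pos: [557.2, 195.7, -6.5]
tool_rot: [2.033, 2.394, 0.002]
wrist_force: [-0.8, 0.5, -3.9]
width: 55.7
```

Call:
drive_tool(
  plan=[
    [[0, 0, -1, 0, 0, 0, -1], [0, 0, -1, 0, 0, 0, -1], [0, 0, 0, 0, 0, 0, -1]],
  ],
)

```text
t: 17.52
ee_pos: [557.3, 195.7, -8.3]
tool_rot: [2.033, 2.394, 0.002]
wrist_force: [0.8, -0.3, -4.6]
width: 55.2
```

Call:
drive_tool(
  plan=[
    [[0, 0, -0.8, 0, 0, 0, -1], [0, 0, -0.7, 0, 0, 0, -1], [0, 0, 0, 0, 0, 0, -1]],
  ],
)

```text
t: 17.77
ee_pos: [557.3, 195.8, -9.8]
tool_rot: [2.033, 2.394, 0.002]
wrist_force: [0.6, 0.2, -4.3]
width: 55.6
```

Call:
drive_tool(
  plan=[
    [[0, 0, -0.8, 0, 0, 0, -1], [0, 0, -0.7, 0, 0, 0, -1], [0, 0, 0, 0, 0, 0, -1]],
  ],
)

```text
t: 18.02
ee_pos: [557.3, 195.7, -11.3]
tool_rot: [2.033, 2.394, 0.002]
wrist_force: [-0.4, -0.6, -4.4]
width: 55.8
```

Call:
drive_tool(
  plan=[
    [[0, 0, -0.6, 0, 0, 0, -1], [0, 0, -0.6, 0, 0, 0, -1], [0, 0, 0, 0, 0, 0, -1]],
  ],
)

```text
t: 18.27
ee_pos: [557.4, 195.8, -12.4]
tool_rot: [2.033, 2.394, 0.002]
wrist_force: [-0.5, -0.7, -4.4]
width: 56.1
```

Call:
drive_tool(
  plan=[
    [[0, 0, -0.5, 0, 0, 0, -1], [0, 0, -0.5, 0, 0, 0, -1], [0, 0, 0, 0, 0, 0, -1]],
  ],
)

```text
t: 18.52
ee_pos: [557.5, 195.8, -12.6]
tool_rot: [2.033, 2.394, 0.003]
wrist_force: [-6.3, -2.1, 14.0]
width: 55.5
```

Call:
drive_tool(
  plan=[
    [[0, 0, 0.6, 0, 0, 0, -1], [0, 0, 0, 0, 0, 0, -1]],
  ],
)

```text
t: 18.68
ee_pos: [557.5, 195.8, -12.5]
tool_rot: [2.033, 2.394, 0.003]
wrist_force: [-2.7, -0.6, 6.1]
width: 55.5
```

Call:
drive_tool(
  plan=[
    [[0, 0, 0.3, 0, 0, 0, -1], [0, 0, 0, 0, 0, 0, 0.7], [0, 0, 0, 0, 0, 0, 0.7], [0, 0, 0, 0, 0, 0, 0.7], [0, 0, 0, 0, 0, 0, 0.7], [0, 0, 0, 0, 0, 0, 0.7]],
  ],
)

```text
t: 19.18
ee_pos: [557.4, 195.8, -12.5]
tool_rot: [2.033, 2.394, 0.003]
wrist_force: [0.7, 0.1, 0.6]
width: 79.5
```

Call:
drive_tool(
  plan=[
    [[0, 0, 3, 0, 0, 0, 0.7], [0, 0, 6, 0, 0, 0, 0.7], [0, 0, 10, 0, 0, 0, 0.7], [0, 0, 10, 0, 0, 0, 0.7], [0, 0, 15, 0, 0, 0, 0.7], [0, 0, 25, 0, 0, 0, 0.7], [0, 0, 30, 0, 0, 0, 0.7], [0, 0, 30, 0, 0, 0, 0.7]],
  ],
)

```text
t: 19.85
ee_pos: [557.2, 195.5, 118.7]
tool_rot: [2.033, 2.393, 0.003]
wrist_force: [0.3, 0.4, 0.2]
width: 79.6
```

Call:
drive_tool(
  plan=[
    [[0, 0, 30, 0, 0, 0, 0.7], [0, 0, 30, 0, 0, 0, 0.7], [0, 0, 30, 0, 0, 0, 0.7], [0, 0, 20, 0, 0, 0, 0.7], [0, 0, 0, 0, 0, 0, 0.7]],
  ],
)

```text
t: 20.27
ee_pos: [559.1, 196.1, 232.1]
tool_rot: [2.032, 2.392, 0.013]
wrist_force: [-0.1, 0.8, 0.2]
width: 79.7
```

Run:
```python
from h import *
import cv2
o=manip.observe();print(o["ee_pos"],o["wrist_force"],o["width"])
cv2.imwrite("pics/w13.png",manip.camera("wrist")[:,:,::-1])
cv2.imwrite("pics/s13.png",manip.camera("scene")[:,:,::-1])
```

```text
[559.12307574 196.09337285 232.12270997] [-0.08868552  0.78674367  0.20990735] 79.66996473907955
```

View pics/w13.png

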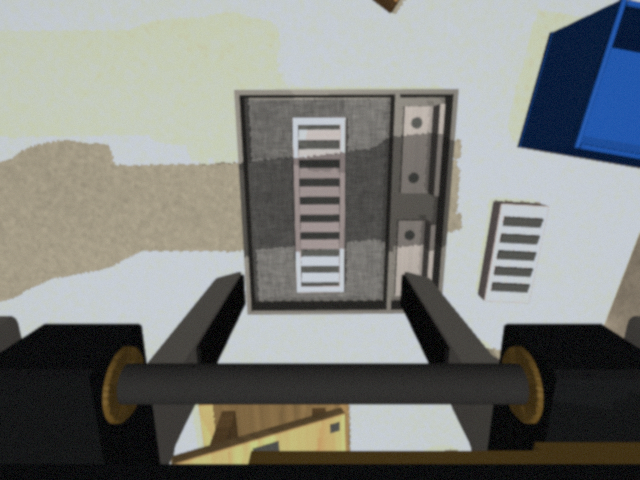

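View pics/s13.png

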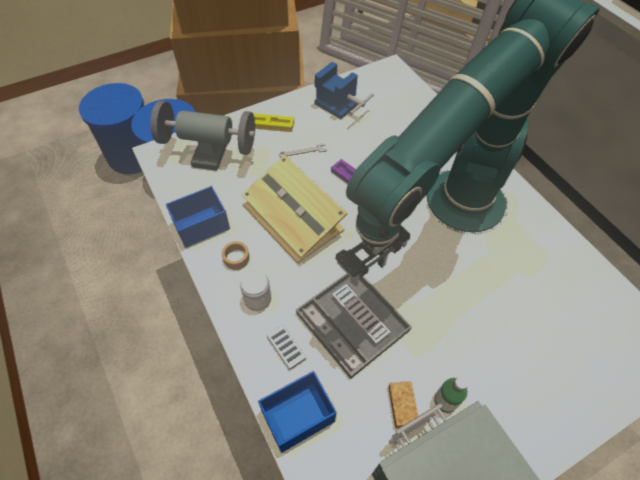

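The vent lies flat, louvres up, in the bay (wrist pixels 293–345, 117–292), clear of all walls. The brackets and the other objects are where they were, and the gripper is well above the vent.

```bash
python3 -c "
from cell import manip
print(manip.finish_job())"
```

```text
the job is handed in; nothing more can be done
None
```

The vent is off the easel and lying flat, louvres up, in the large bay of the parts tray. I let go of it and handed the job in at about 20 s.

- **Freeing it:** I gripped the vent across its 56 mm and raised it about 1.5 mm so it slid without rubbing. It slid 48 mm to the hard stop. I backed off 9 mm, and it then lifted clear with no more force than its own weight.
- **Placing it:** it met the tray floor at about 14 N. I eased that off before opening the fingers and raising the gripper.
- **Last checks:** the wrist and scene pictures show the vent about in the middle of the bay, clear of all the walls. The brackets and the other visible objects are where they were, and the robot touches nothing.

Two things did not go as planned:
- **Missed first grasp:** the fingertips sit about 20 mm behind the reported TCP. The first grasp therefore closed in the air just above the louvres without touching the vent. I reopened, went lower and gripped it properly.
- **Harder push at the stop:** I sent two slide steps together, so the second pressed the vent against the stop at about 28 N. That is harder than the light touch I meant for a job that asked for no forcing. It did not slip in the grip, and I backed it off at once.

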